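Unscrew the disc cap of a coin counter of unknown thread hand

ROBOT

A 6-joint arm with a two-finger parallel gripper is mounted at the origin on the work surface. World frame = base frame: x ahead of the robot, y to its left, z up, the work surface at z = 0. Lengths are in m, angles in rad, forces in N, time in s.
With the tool pointing down it reaches from about 0.35 to 0.725 m from the base axis. Payload 6 kg.
Tool frame: the origin (TCP) lies between the finger pads; the fingertips stand 25 mm ahead of it and the grasp point (between the pads) lies 6 mm ahead of it (manip.finger_overhang is the distance from the TCP to the fingertips, in m); y points along the fingers, z is the direction in which the jaws open and shut, and the axes are right-handed (so a half turn about y gives the same grasp; the last joint's range is limited). The gripper opens to 85 mm and grips with 20 to 120 N. Pads are 22 mm wide; open, the fingers measure 114 mm over their backs; the gripper's body (76 mm by 85 mm) begins 54 mm behind the grasp point. The pads swing forward as they close: fully open they stand 13 mm farther back than shut.
Start: joints at [0.334, 0.04, 0.085, 0, -1.615, -0.334], TCP at [0.6, 0, 0.216] pointing down, gripper open.
Joint ranges: [-2.56, 2.56], [-1.29, 2.01], [-1.08, 1.49], [-3.29, 1.98], [-2.81, -0.18], [-2.99, 2.99]. Speed limits (rad/s): [2.57, 2.57, 3.01, 3.14, 3.14, 3.14].

INTERFACE

Orientations are given as [roll, pitch, yaw] about the fixed x, y, z axes, in that order (R = Rz(yaw) Ry(pitch) Rx(roll)).
In Python, from cell import manip gives the robot as it stands. The module is installed in compiled form; this text tells all that it offers.
- The arm moves only by the tool send_rows, never from a script. Its argument "steps" is a list of rows, each a list of 3 entries, a list of its own where there are three numbers: the shift along the tool's x, y, z in m, then the turn about the tool's y in degrees, then the opening, from 0 (shut) to 1 (fully open). In form: [[[dx, dy, dz], yaw, gripper], ...]. A call has 1 to 8 rows; each row is the pose to reach, as a shift and turn from the pose commanded when the call began, along the tool's axes at that moment; what a row does not reach only later rows make up. A row lasts 1/10 s, in which the tool goes at most 50 mm and 8.59 degrees, less where a joint would pass 70% of its speed; a pose out of reach is approached as far as the arm can. A call with a gripper value outside its range is refused whole. The fingers move at their own pace and stop on an object; "newtons" is the grip in N (left out, the last holds). Time passes only in rows, so rows that repeat a pose let the fingers close. It gives the time, the measured TCP pose, the force and the opening at its end, in the units of the state.
- manip.get_obs(): the state, without advancing time (a new reading comes with each control period).
- manip.get_image(name): name is "scene" or "side" or "wrist"; returns the picture (400x640x3 uint8, blue, green, red); there is no depth.
- manip.get_calibration(name): a dict with "camera_matrix" (3x3 intrinsics, pixels), "extrinsics" (4x4, takes a point from camera to world coordinates). Camera axes: x right, y down, z forward; pixel columns grow to the right and rows downward; lengths in m; the calibration is good to about 2 mm. The wrist camera is an equidistant fisheye: a pixel r from the principal point sees the ray r / f radians off the axis. A picture is of the moment at which its call begins: read the wrist's pose just before it. get_calibration takes no time and is no camera call; for the wrist camera it gives the pose at the moment of the call.
- manip.hand_in(): hands the job in, once; it reports no verdict.
The state is a dict: "time": time; "joint_pos": joint angles; "qvel": joint speeds; "joint_efforts": joint torques, N m; "tcp_pos": TCP position; "orientation": TCP orientation; "wrist_force": force on the tool from outside, world axes, zero at the start; "moment": the same for the moment, N m; "finger_gap": finger opening in m.
Only numpy, scipy, OpenCV 4.12 (cv2) and the standard library are available. Lean on these libraries where they do the work, as an engineer would, in place of code of your own. Each camera call takes 0.05 s, during which the arm holds its last target.

TASK

The coin counter's feed disc has to come out for cleaning, so take off the screw cap that retains it. Nobody noted whether this machine's thread is right- or left-handed: find out by trying the cap one way and then the other, unscrew it in the way that gives, lift it off its spindle, and finish still gripping it, level and still, about 10 cm above its seat over the spindle. Leave the coin cup, the date stamp and the calculator where they are.

Things in the scene. Friction and masses are not known exactly. Their poses are not given: they have to be found in the camera images.
- cap_mid (a point): Centre (half-way up) of the screw cap: upright ribbed round orange metal knob, 48 mm diameter (49 over the ribs), 42 mm tall, about 250 g; black top with a white pointer mark from the centre towards its own +x. z is its axis, up. Grip it from above on any diameter. Tight, its centre is 21 mm above the seat. Pulling does not free it while it is on the thread.
- seat (a point): Centre of the top of the feed disc's aluminium boss (56 mm diameter), 155 mm above the table, on which the tight cap sits; z up, on the spindle's axis; its x axis lies along the tight cap's pointer mark. The disc is held by the drive's brake and does not turn.
- spindle_top (a point): Top of the fixed threaded spindle inside the cap, 27 mm above the seat. Two-start thread, hand not visible. Loosening, the cap rises 16 mm per turn, is off the thread after 93 degrees (1.62 rad) and meets a second stop at 124 (2.16 rad): stop near 108 (1.9 rad) and lift straight, 25 mm to clear. Tightening, it meets a hard stop within a few degrees. Which way loosens differs from start to start.
- coin_counter: Coin counter, fixed, light grey; origin on the disc's axis at table height. Housing x -200 to +125, y +-135 mm, 135 high; console with keys x -197 to -119 mm, 197 high; round hopper bowl about the axis, inner radius 96 mm at its foot (135 high), 113 mm at its rim (191 high). In it a steel disc of 188 mm diameter, its top 147 mm above the table. Coin chute on the -y side.
- cup_mid (a point): Centre of a loose open steel coin cup, 80 mm in diameter, 55 mm tall, on the table below the chute. Bystander.
- stamp_mid (a point): Centre of a loose upright date stamp, 45 x 62 x 80 mm, black with a dark blue top, on the table. Bystander.
- calc_mid (a point): Centre of a loose pocket calculator lying flat on the table, 155 x 105 x 16 mm, dark grey. Bystander.
There are look-alikes about, which are no part of the job. Leave any green look-alike of the part that bears cap_mid alone.

How it is judged:
By the outcome, as a careful person would: the job done as asked, in the order asked, and still so for the second after the job is handed in, while the arm keeps its last pose, push and grip.
It also fails if it takes over 43 s, if anything falls off the work surface, if the arm or the gripper's body presses on something with over 40 N, if the wrist force passes 120 N, or if a joint passes its speed limit or range.

## Working session

There is one attempt and no reset: what is moved stays moved. The work goes in short steps, Python scripts to look and compute and a tool call to move; the robot and the scene stay as the last step left them, time stands still between calls to the robot, and variables do not carry over. Pictures are saved under pics/ and viewed, and the job is handed in when it is done.

Besides the shell and the picture viewer there is one more tool, called by a JSON object that holds its "method" and its "body", one argument or row to a line. send_rows: Moves the arm, as the interface text tells. Its arguments: {"type":"object","properties":{"steps":{"type":"array","items":{"type":"array"}},"newtons":{"type":"number"}},"required":["steps"]}

```bash
mkdir -p pics; python3 - <<'E'
from cell import manip
import cv2,numpy as np
o=manip.get_obs()
for k,v in o.items(): print(k,np.round(v,4))
for n in ["scene","side","wrist"]:
    c=manip.get_calibration(n); print(n,np.round(c["camera_matrix"],2).tolist(),np.round(c["extrinsics"],4).tolist())
    np.savez(f"pics/{n}0.npz",K=c["camera_matrix"],E=c["extrinsics"])
    cv2.imwrite(f"pics/{n}0.png",manip.get_image(n))
E
```

```text
time 0.0
joint_pos [ 3.3370e-01  4.0900e-02  8.3800e-02 -5.0000e-04 -1.6155e+00 -3.3380e-01]
qvel [ 0.0001  0.0002  0.0006  0.0001  0.0013 -0.0005]
joint_efforts [-7.00000e-04 -3.68201e+01  3.47413e+01  6.93230e+00 -5.50000e-03
 -0.00000e+00]
tcp_pos [5.996e-01 1.000e-04 2.154e-01]
orientation [-1.5690e+00  1.0000e-04  1.5707e+00]
wrist_force [ 0.2141 -0.2533 -0.797 ]
moment [ 0.0351 -0.0106  0.0441]
finger_gap 0.0855
scene [[439.8, 0.0, 318.92], [0.0, 439.8, 196.72], [0.0, 0.0, 1.0]] [[0.8535, 0.4418, -0.2764, 0.8158], [0.521, -0.7347, 0.4345, -0.394], [-0.0111, -0.5148, -0.8572, 0.9849], [0.0, 0.0, 0.0, 1.0]]
side [[379.38, 0.0, 316.27], [0.0, 379.38, 197.96], [0.0, 0.0, 1.0]] [[-0.987, -0.1082, 0.1185, 0.4575], [-0.1602, 0.6169, -0.7705, 0.662], [0.0103, -0.7795, -0.6263, 0.6152], [0.0, 0.0, 0.0, 1.0]]
wrist [[309.71, 0.0, 319.9], [0.0, 309.71, 200.65], [0.0, 0.0, 1.0]] [[-1.0, 0.0003, -0.0015, 0.6009], [-0.0001, 0.9487, 0.3162, -0.0818], [0.0015, 0.3162, -0.9487, 0.3732], [0.0, 0.0, 0.0, 1.0]]
```

View pics/scene0.png

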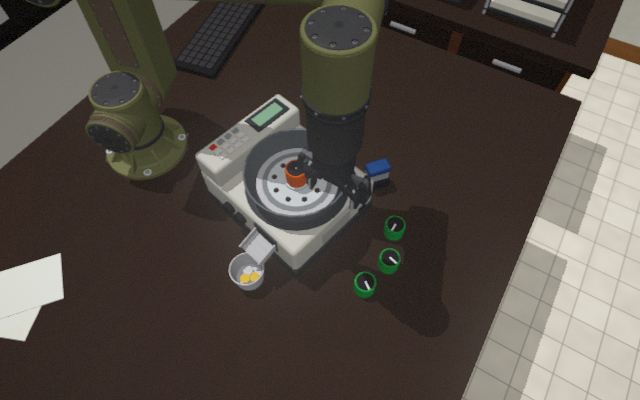

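View pics/side0.png

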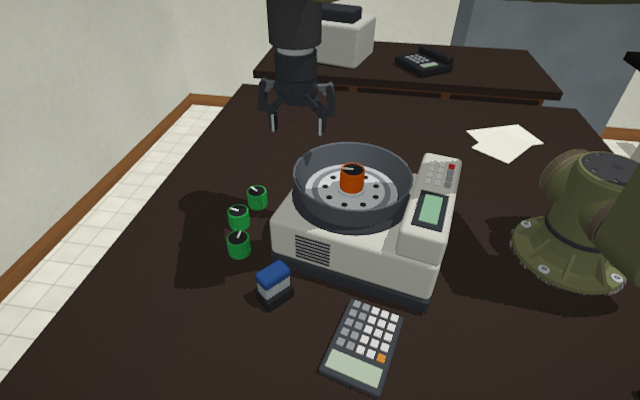

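View pics/wrist0.png

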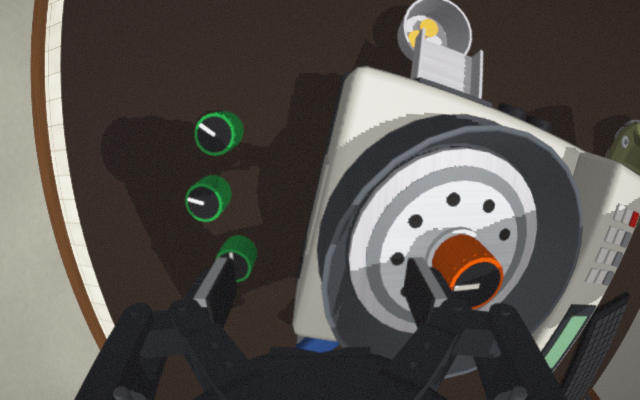

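The one orange capped knob sits in the hopper: scene (296,173), side (352,178), wrist (468,270). The three green knobs at scene (395,228), (389,261) and (365,285) are look-alikes. I'll confirm this in an enlarged crop.

```bash
python3 - <<'E'
import cv2,numpy as np
tiles=[]
for n,(x,y) in dict(scene=(296,173),side=(352,178),wrist=(468,270)).items():
    im=cv2.imread(f"pics/{n}0.png")
    h=cv2.cvtColor(im,cv2.COLOR_BGR2HSV)
    m=cv2.inRange(h,(3,150,90),(16,255,255))
    c=max(cv2.findContours(m,0,2)[0],key=lambda c:cv2.contourArea(c) if abs(c[:,0,0].mean()-x)<30 else 0)
    print(n,cv2.boundingRect(c),cv2.contourArea(c))
    r=45 if n=="wrist" else 24
    t=cv2.resize(im[y-r:y+r,x-r:x+r],(260,260),interpolation=cv2.INTER_CUBIC); tiles.append(t)
cv2.imwrite("pics/crop0.png",np.hstack(tiles))
E
```

```text
scene (285, 162, 21, 25) 184.5
side (340, 162, 25, 31) 401.5
wrist (433, 235, 70, 74) 1815.0
```

View pics/crop0.png

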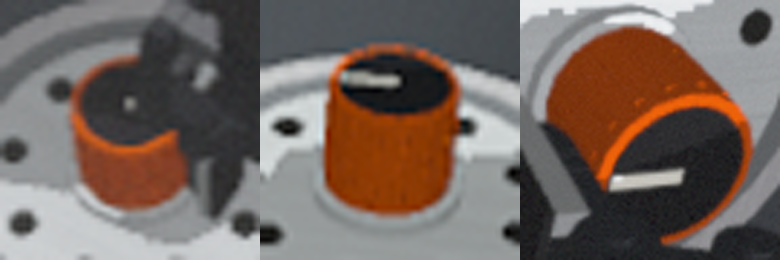

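The crop confirms it: orange ribbed knob, black top, white pointer. Top-ellipse centres are about side (352.9,168.6), scene (296,168.2) and wrist (477.7,284.5).

```bash
cat > h.py <<'E'
import numpy as np,cv2
def ray(n,px,K,E):
    x=(px[0]-K[0,2])/K[0,0]; y=(px[1]-K[1,2])/K[1,1]
    if n=="wrist":
        r=np.hypot(x,y); d=np.array([np.sin(r)*x/r,np.sin(r)*y/r,np.cos(r)])
    else: d=np.array([x,y,1.])
    return E[:3,3],E[:3,:3]@(d/np.linalg.norm(d))
def plane(n,px,K,E,z):
    o,d=ray(n,px,K,E); return o+d*(z-o[2])/d[2]
def tri(rs):
    A=0;b=0
    for o,d in rs:
        P=np.eye(3)-np.outer(d,d);A=A+P;b=b+P@o
    return np.linalg.solve(A,b)
E
python3 - <<'E'
from h import *
pts=dict(scene=(296,168.2),side=(352.9,168.6),wrist=(477.7,284.5));rs=[]
for n,p in pts.items():
    c=np.load(f"pics/{n}0.npz"); print(n,np.round(plane(n,p,c["K"],c["E"],.197),4)); rs.append(ray(n,p,c["K"],c["E"]))
print(np.round(tri(rs),4))
c=np.load("pics/side0.npz")
# pointer ends side crop
f=lambda u,v:plane("side",((u-260)/5.417+328,v/5.417+154),c["K"],c["E"],.197)
a,b=f(400,82),f(342,76);print(a,b,np.degrees(np.arctan2(*(b-a)[1::-1])))
c=np.load("pics/wrist0.npz")
f=lambda u,v:plane("wrist",((u-520)/2.889+423,v/2.889+225),c["K"],c["E"],.197)
a,b=f(685,175),f(610,183);print(a,b,np.degrees(np.arctan2(*(b-a)[1::-1])))
E
```

```text
scene [0.4812 0.0415 0.197 ]
side [0.4809 0.0449 0.197 ]
wrist [0.4817 0.0436 0.197 ]
[0.481  0.0432 0.1959]
[0.47892426 0.04640784 0.197     ] [0.49988557 0.04625614 0.197     ] -0.4146558600827444
[0.47918658 0.04483418 0.197     ] [0.50176163 0.04504877 0.197     ] 0.5446186755685123
```

{"method": "send_rows", "body": {
  "steps": [
    [[0,-0.03,0],0,1],
    [[0,-0.06,0],0,1],
    [[0.015,-0.06,0.03],0,1],
    [[0.025,-0.06,0.06],0,1],
    [[0.035,-0.06,0.09],0,1],
    [[0.0434,-0.06,0.1186],0,1],
    [[0.0434,-0.06,0.1186],0,1],
    [[0.0434,-0.06,0.1186],0,1]
  ],
  "newtons": 100
}}

```text
time: 0.95
tcp_pos: [0.4811, 0.0436, 0.2768]
orientation: [-1.572, -0.001, 1.572]
wrist_force: [-0.3, -0.8, -0.6]
finger_gap: 0.0856
```

```bash
python3 - <<'E'
from cell import manip
import cv2,numpy as np
o=manip.get_obs()
for k in ["time","joint_pos","tcp_pos","orientation","wrist_force"]: print(k,np.round(o[k],4))
for n in ["scene","side","wrist"]:
    c=manip.get_calibration(n)
    np.savez(f"pics/{n}1.npz",K=c["camera_matrix"],E=c["extrinsics"])
    cv2.imwrite(f"pics/{n}1.png",manip.get_image(n))
E
```

```text
time 0.95
joint_pos [ 5.093e-01 -2.571e-01 -7.880e-02 -1.000e-04 -1.748e+00 -5.083e-01]
tcp_pos [0.4811 0.0436 0.2768]
orientation [-1.5717e+00 -6.0000e-04  1.5718e+00]
wrist_force [-0.3088 -0.7808 -0.5994]
```

View pics/wrist1.png

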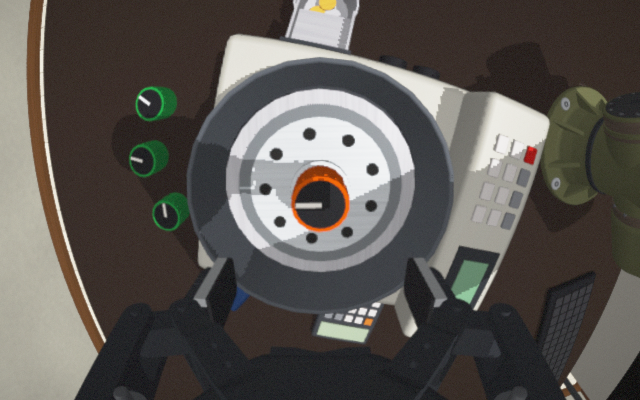

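View pics/side1.png

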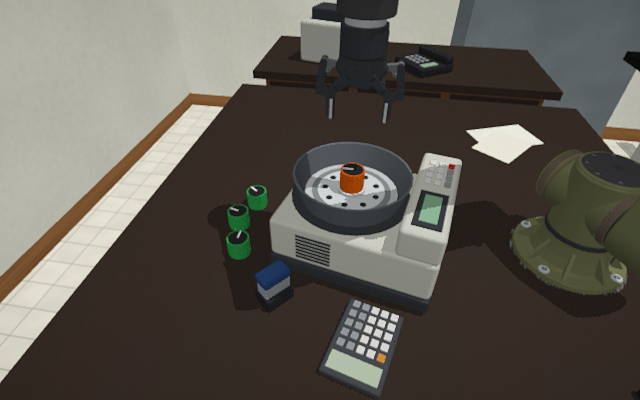

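The wrist view now shows the cap's top at about (321,204), unobstructed and midway between the fingers. Next I refine the centre with an ellipse fit.

```bash
python3 - <<'E'
from h import *
n="wrist";c=np.load(f"pics/{n}1.npz");im=cv2.imread("pics/wrist1.png")
m=cv2.inRange(cv2.cvtColor(im,cv2.COLOR_BGR2HSV),(3,150,200),(16,255,255)); m[:, :280]=0;m[:,360:]=0;m[:165]=0;m[250:]=0
p=cv2.findNonZero(m); h=cv2.convexHull(p); e=cv2.fitEllipse(h); print(e,len(p), cv2.boundingRect(p))
for px in (e[0],(321,205)): print(np.round(plane(n,px,c["K"],c["E"],.197),4))
for n,x,y in(("scene",296,173),("side",352,178)):
    im=cv2.imread(f"pics/{n}1.png");c=np.load(f"pics/{n}1.npz")
    m=cv2.inRange(cv2.cvtColor(im,cv2.COLOR_BGR2HSV),(3,150,60),(16,255,255)); k=np.zeros_like(m);k[y-24:y+24,x-24:x+24]=1
    b=cv2.boundingRect(cv2.findNonZero(m*k)); print(n,b)
a,b=[plane("wrist",q,*(lambda c:(c["K"],c["E"]))(np.load("pics/wrist1.npz")),.197) for q in((321,206),(297,206))];print(a,b)
E
```

```text
((320.3743591308594, 202.93556213378906), (56.10885238647461, 57.53376007080078), 59.779640197753906) 410 (292, 174, 57, 58)
[0.4823 0.0423 0.197 ]
[0.4817 0.0441 0.197 ]
scene (285, 160, 22, 27)
side (340, 162, 25, 31)
[0.48174649 0.04495927 0.197     ] [0.50122801 0.04496302 0.197     ]
```

{"method": "send_rows", "body": {
  "steps": [
    [[0,0.02,0],0,1],
    [[0,0.04,0],0,1],
    [[0,0.06,0],0,1],
    [[0,0.075,0],0,1],
    [[0,0.085,0],0,1],
    [[0,0.09,0],0,1],
    [[0,0.09,0],0,1]
  ]
}}

```text
time: 1.8
tcp_pos: [0.4814, 0.0433, 0.1861]
orientation: [-1.57, 0.0, 1.571]
wrist_force: [0.3, 0.1, -0.2]
finger_gap: 0.0855
```

{"method": "send_rows", "body": {
  "steps": [
    [[0,0,0],0,0.5],
    [[0,0,0],0,0.4],
    [[0,0,0],0,0.3],
    [[0,0,0],0,0.2],
    [[0,0,0],0,0],
    [[0,0,0],0,0],
    [[0,0,0],0,0],
    [[0,0,0],0,0]
  ],
  "newtons": 100
}}

```text
time: 2.6
tcp_pos: [0.4814, 0.0434, 0.1865]
orientation: [-1.571, 0.0, 1.571]
wrist_force: [0.4, -0.4, -0.1]
finger_gap: 0.0001
```

```bash
cat > look.py <<'E'
from cell import manip
import cv2,numpy as np,sys
o=manip.get_obs()
for k in ["time","joint_pos","tcp_pos","orientation","wrist_force","moment","finger_gap"]: print(k,np.round(o[k],4))
for n in sys.argv[2:]:
    c=manip.get_calibration(n)
    np.savez(f"pics/{n}{sys.argv[1]}.npz",K=c["camera_matrix"],E=c["extrinsics"])
    cv2.imwrite(f"pics/{n}{sys.argv[1]}.png",manip.get_image(n))
E
python3 look.py 2 wrist side
```

```text
time 2.6
joint_pos [ 0.5086 -0.2779 -0.2604 -0.     -1.5884 -0.5086]
tcp_pos [0.4814 0.0434 0.1865]
orientation [-1.5707e+00  1.0000e-04  1.5708e+00]
wrist_force [ 0.44   -0.4028 -0.1275]
moment [ 0.0321  0.028  -0.0273]
finger_gap 0.0001
```

View pics/wrist2.png

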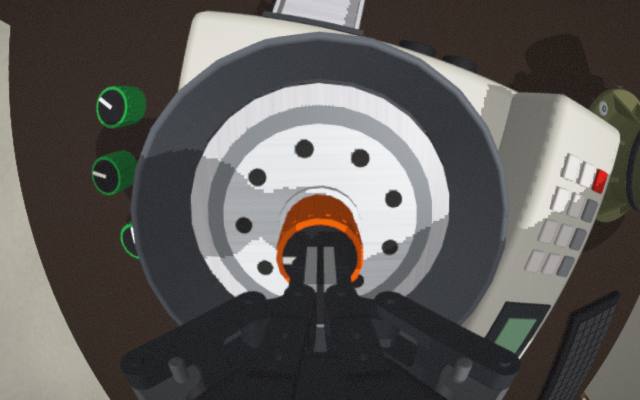

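View pics/side2.png

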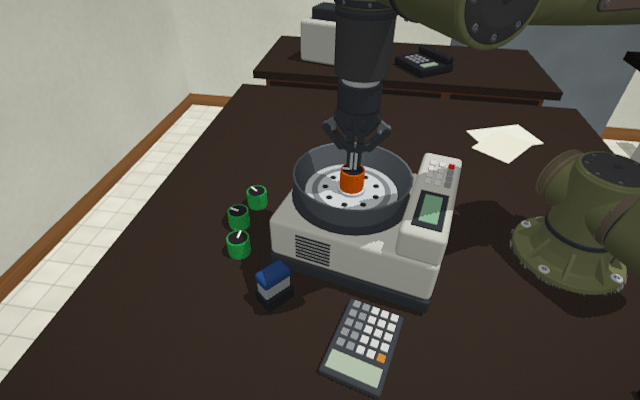

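The fingers have shut without meeting the cap: in the wrist view the tips are at about (320,265), above or past it. I'll find out where the fingertips really are before moving.

```bash
python3 - <<'E'
from cell import manip
import cv2,numpy as np
print(manip.finger_overhang)
a=cv2.imread("pics/wrist2.png")[180:350,240:400];b=cv2.imread("pics/side2.png")[110:210,310:400]
cv2.imwrite("pics/crop2.png",np.hstack([cv2.resize(a,(400,425),interpolation=2),cv2.resize(b,(383,425),interpolation=2)]))
E
```

```text
0.025
```

View pics/crop2.png

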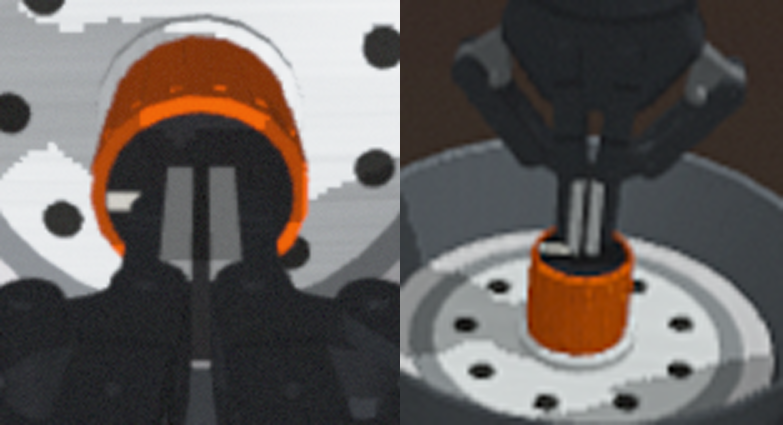

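```bash
python3 - <<'E'
from h import *
L=lambda n,i:(lambda c:(c["K"],c["E"]))(np.load(f"pics/{n}{i}.npz"))
s=ray("side",(353.5,170),*L("side",2)); w=ray("wrist",(320,247),*L("wrist",2))
print("tip tri",tri([s,w]),"E",np.round(L("wrist",2)[1],3))
for z in (.16,.18,.197,.205): print(z,plane("side",(353.5,170),*L("side",2),z),plane("wrist",(320,247),*L("wrist",2),z))
# cap top centre in wrist2: edges
for px in ((320,246),): print(plane("wrist",px,*L("wrist",2),.197))
# start picture tips side0
for px in ((273,131),(322,134)):
    o,d=ray("side",px,*L("side",0)); t=(0.0-o[1])/d[1]; print("start tip at y=0",o+d*t)
E
```

```text
tip tri [0.4810059  0.03982168 0.19040001] E [[-1.    -0.    -0.     0.482]
 [-0.     0.949  0.316 -0.038]
 [ 0.     0.316 -0.949  0.344]
 [ 0.     0.     0.     1.   ]]
0.16 [ 0.48126776 -0.00471642  0.16      ] [0.48231664 0.05536403 0.16      ]
0.18 [0.4802236  0.02457849 0.18      ] [0.4823256  0.04516788 0.18      ]
0.197 [0.47933606 0.04947916 0.197     ] [0.48233321 0.03650115 0.197     ]
0.205 [0.47891839 0.06119712 0.205     ] [0.48233679 0.03242269 0.205     ]
[0.48233337 0.03590387 0.197     ]
start tip at y=0 [0.64984457 0.         0.23859528]
start tip at y=0 [0.54949831 0.         0.24173126]
```

Both views put the shut fingertips at z ≈ 0.20, about 16 mm behind the reported TCP. The description says 25 mm ahead of it. The start picture shows the same offset. The cap height is consistent in all views, so I trust the pictures: reopen, go about 38 mm lower while watching the force, and look before closing.

{"method": "send_rows", "body": {
  "steps": [
    [[0,0,0],0,1],
    [[0,0,0],0,1],
    [[0,0,0],0,1],
    [[0,0,0],0,1],
    [[0,0,0],0,1],
    [[0,0,0],0,1],
    [[0,0.005,0],0,1],
    [[0,0.01,0],0,1]
  ]
}}

```text
time: 3.5
tcp_pos: [0.4814, 0.0435, 0.176]
orientation: [-1.571, -0.0, 1.571]
wrist_force: [0.5, 0.3, -0.8]
finger_gap: 0.0854
```

{"method": "send_rows", "body": {
  "steps": [
    [[0,0.006,0],0,1],
    [[0,0.012,0],0,1],
    [[0,0.018,0],0,1],
    [[0,0.018,0],0,1]
  ]
}}

```text
time: 3.9
tcp_pos: [0.4809, 0.0433, 0.1572]
orientation: [-1.569, 0.001, 1.571]
wrist_force: [-0.6, 0.5, -0.7]
finger_gap: 0.0853
```

```bash
python3 look.py 3 wrist side scene; python3 -c "
import cv2,numpy as np
a=cv2.imread('pics/wrist3.png')[150:350,200:440];b=cv2.imread('pics/side3.png')[90:210,290:420];c=cv2.imread('pics/scene3.png')[110:230,230:360]
print(cv2.imwrite('pics/crop3.png',np.hstack([cv2.resize(i,(266,240),interpolation=2) for i in (a,b,c)])))"
```

```text
time 3.9
joint_pos [ 5.0860e-01 -2.7680e-01 -3.1250e-01 -4.0000e-04 -1.5369e+00 -5.0860e-01]
tcp_pos [0.4809 0.0433 0.1572]
orientation [-1.5690e+00  5.0000e-04  1.5708e+00]
wrist_force [-0.5647  0.5334 -0.682 ]
moment [0.0147 0.0285 0.0189]
finger_gap 0.0853
True
```

View pics/crop3.png

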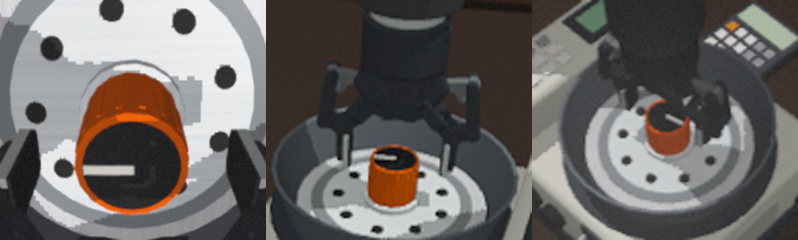

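View pics/wrist3.png

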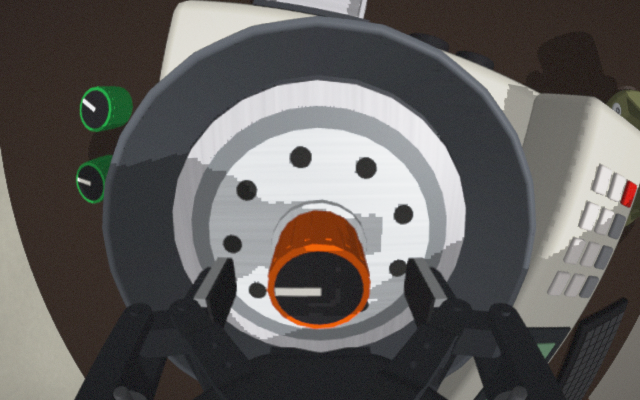

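The cap (wrist (320,288)) stands between the open pads, and their tips are just below its top. Next: 12 mm lower, then close.

{"method": "send_rows", "body": {
  "steps": [
    [[0,0.006,0],0,1],
    [[0,0.012,0],0,1],
    [[0,0.012,0],0,0.6],
    [[0,0.012,0],0,0.5],
    [[0,0.012,0],0,0.4],
    [[0,0.012,0],0,0],
    [[0,0.012,0],0,0],
    [[0,0.012,0],0,0]
  ],
  "newtons": 60
}}

```text
time: 4.85
tcp_pos: [0.4816, 0.0435, 0.1469]
orientation: [-1.572, -0.0, 1.571]
wrist_force: [1.1, -0.0, 2.3]
finger_gap: 0.0471
```

```bash
python3 look.py 4 wrist side scene; python3 -c "
import cv2,numpy as np
a=cv2.imread('pics/wrist4.png')[150:350,200:440];b=cv2.imread('pics/side4.png')[90:210,290:420];c=cv2.imread('pics/scene4.png')[110:230,230:360]
print(cv2.imwrite('pics/crop4.png',np.hstack([cv2.resize(i,(266,240),interpolation=2) for i in (a,b,c)])))"
```

```text
time 4.85
joint_pos [ 5.0860e-01 -2.7610e-01 -3.3090e-01  2.0000e-04 -1.5153e+00 -5.0860e-01]
tcp_pos [0.4816 0.0435 0.1469]
orientation [-1.5716e+00 -2.0000e-04  1.5708e+00]
wrist_force [ 1.0906 -0.009   2.2557]
moment [ 0.1171 -0.0291 -0.0274]
finger_gap 0.0471
True
```

View pics/crop4.png

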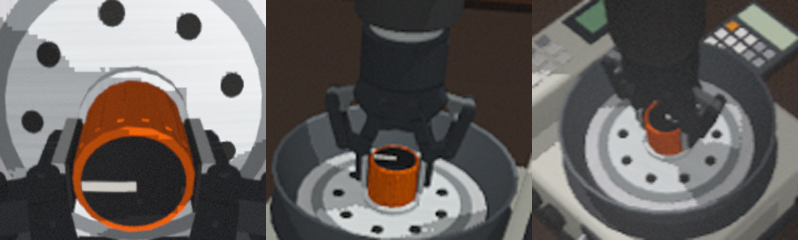

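Gripped at a gap of 47 mm, with pads on both sides and the forces quiet. First trial: positive turn (clockwise from above), in small steps.

{"method": "send_rows", "body": {
  "steps": [
    [[0,0,0],0,0],
    [[0,0,0],2,0],
    [[0,0,0],4,0],
    [[0,0,0],6,0],
    [[0,0,0],6,0]
  ],
  "newtons": 110
}}

```text
time: 5.5
tcp_pos: [0.4816, 0.0432, 0.1471]
orientation: [-1.572, 0.0, 1.466]
wrist_force: [0.4, -0.2, 5.0]
finger_gap: 0.0464
```

```bash
python3 look.py 5 wrist
```

```text
time 5.5
joint_pos [ 5.0850e-01 -2.7630e-01 -3.3080e-01  6.0000e-04 -1.5157e+00 -6.1370e-01]
tcp_pos [0.4816 0.0432 0.1471]
orientation [-1.5716e+00  1.0000e-04  1.4656e+00]
wrist_force [ 0.3741 -0.2049  5.0236]
moment [-0.0785  0.1938 -0.0525]
finger_gap 0.0464
```

It turned 6° with little moment, which could be free play, giving or slip. I continue a few degrees further and compare the pointer.

{"method": "send_rows", "body": {
  "steps": [
    [[0,0,0],3,0],
    [[0,0,0],6,0],
    [[0,0,0],6,0]
  ]
}}

```text
time: 5.85
tcp_pos: [0.4816, 0.0433, 0.1471]
orientation: [-1.572, 0.0, 1.361]
wrist_force: [0.0, 0.4, 5.1]
finger_gap: 0.0459
```

```bash
python3 look.py 6 wrist side; cat > ptr.py <<'E'
from h import *
import sys
def run(n,i):
    im=cv2.imread(f"pics/{n}{i}.png");c=np.load(f"pics/{n}{i}.npz")
    if n=="side": x0,x1,y0,y1=335,370,155,185
    else: x0,x1,y0,y1=270,370,240,345
    roi=im[y0:y1,x0:x1]; h=cv2.cvtColor(roi,cv2.COLOR_BGR2HSV)
    m=cv2.inRange(h,(0,0,130),(180,70,255))
    k,l,s,ce=cv2.connectedComponentsWithStats(m)
    for j in range(1,k):
        if s[j,4]<15: continue
        ys,xs=np.nonzero(l==j)
        P=np.array([plane(n,(x+x0,y+y0),c["K"],c["E"],.197)[:2] for x,y in zip(xs,ys)],np.float32)
        q=cv2.fitLine(P,cv2.DIST_L2,0,.001,.001).ravel()
        print(n,i,"area",s[j,4],"cen",P.mean(0).round(4),"px",(xs.mean()+x0).round(),(ys.mean()+y0).round(),"ang",np.degrees(np.arctan2(q[1],q[0])).round(1))
for a in sys.argv[1:]:
    n,i=a.split(":");run(n,i)
E
python3 ptr.py wrist:4 wrist:5 wrist:6 side:4 side:6
```

```text
time 5.85
joint_pos [ 5.0850e-01 -2.7630e-01 -3.3080e-01  5.0000e-04 -1.5157e+00 -7.1860e-01]
tcp_pos [0.4816 0.0433 0.1471]
orientation [-1.5716  0.      1.3608]
wrist_force [0.0106 0.3753 5.0984]
moment [-0.0155  0.1066 -0.1081]
finger_gap 0.0459
wrist 4 area 89 cen [0.5004 0.0153] px 274.0 244.0 ang 76.9
wrist 4 area 79 cen [0.4649 0.0153] px 365.0 244.0 ang -77.0
wrist 4 area 398 cen [0.4922 0.0451] px 298.0 305.0 ang -0.5
wrist 4 area 389 cen [0.5016 0.0637] px 279.0 335.0 ang -63.0
wrist 4 area 68 cen [0.4623 0.0584] px 364.0 327.0 ang 53.2
wrist 4 area 19 cen [0.4608 0.0692] px 366.0 343.0 ang 8.3
wrist 5 area 83 cen [0.4973 0.0134] px 274.0 244.0 ang 67.8
wrist 5 area 74 cen [0.4621 0.017 ] px 365.0 244.0 ang -85.1
wrist 5 area 397 cen [0.4923 0.0437] px 298.0 305.0 ang -5.1
wrist 5 area 463 cen [0.5023 0.0622] px 282.0 336.0 ang -43.9
wrist 5 area 72 cen [0.464  0.0603] px 364.0 327.0 ang 46.8
wrist 5 area 20 cen [0.4633 0.0712] px 366.0 343.0 ang 8.7
wrist 6 area 82 cen [0.4942 0.012 ] px 274.0 244.0 ang 67.5
wrist 6 area 74 cen [0.4595 0.0193] px 365.0 244.0 ang 88.8
wrist 6 area 399 cen [0.4924 0.0426] px 298.0 305.0 ang -11.1
wrist 6 area 496 cen [0.5035 0.0605] px 284.0 337.0 ang -41.7
wrist 6 area 79 cen [0.4659 0.0622] px 364.0 327.0 ang 42.8
wrist 6 area 19 cen [0.4667 0.0732] px 366.0 343.0 ang -3.7
side 4 area 16 cen [0.4904 0.0453] px 348.0 168.0 ang -1.3
side 4 area 19 cen [0.508  0.0884] px 336.0 180.0 ang -86.7
side 6 area 17 cen [0.4915 0.0428] px 348.0 167.0 ang -14.6
side 6 area 20 cen [0.5072 0.0947] px 336.0 182.0 ang -68.5
```

View pics/wrist6.png

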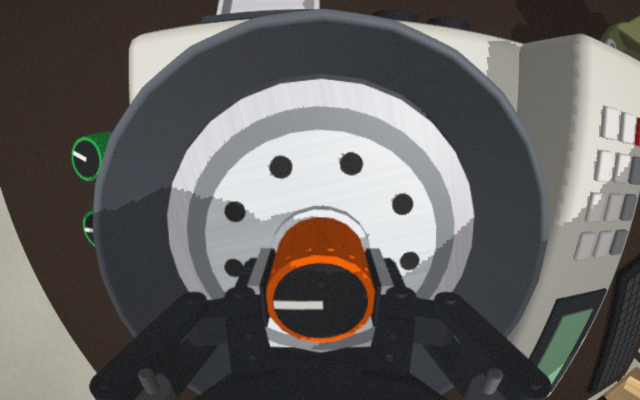

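The pointer (wrist (298,305)) turned from 0° to about −12° with the tool, so clockwise gives. As the task asks, I now try the other way: back to zero and a little past.

{"method": "send_rows", "body": {
  "steps": [
    [[0,0,0],-4,0],
    [[0,0,0],-8,0],
    [[0,0,0],-12,0],
    [[0,0,0],-14,0],
    [[0,0,0],-16,0],
    [[0,0,0],-16,0]
  ]
}}

```text
time: 6.55
tcp_pos: [0.4818, 0.0435, 0.1471]
orientation: [-1.572, -0.0, 1.642]
wrist_force: [0.6, 1.0, 4.6]
finger_gap: 0.046
```

```bash
python3 look.py 7 wrist side; python3 ptr.py wrist:7 side:7 | grep -E "area (3[5-9]|4[0-4]|1[5-8] )"
```

```text
time 6.55
joint_pos [ 5.0850e-01 -2.7620e-01 -3.3060e-01  2.0000e-04 -1.5151e+00 -4.3770e-01]
tcp_pos [0.4818 0.0435 0.1471]
orientation [-1.5721e+00 -3.0000e-04  1.6416e+00]
wrist_force [0.5821 0.9788 4.5897]
moment [ 0.2786 -0.0562 -0.4582]
finger_gap 0.046
wrist 7 area 393 cen [0.4922 0.0456] px 298.0 305.0 ang 4.7
```

At +4° the pointer is still following, but the resisting moment is growing (−0.46 N m). A little further to find the stop.

{"method": "send_rows", "body": {
  "steps": [
    [[0,0,0],-2,0],
    [[0,0,0],-4,0],
    [[0,0,0],-4,0]
  ]
}}

```text
time: 6.95
tcp_pos: [0.4818, 0.0435, 0.1471]
orientation: [-1.572, -0.001, 1.709]
wrist_force: [1.3, 2.1, 5.4]
finger_gap: 0.0458
```

```bash
python3 look.py 8 wrist side; python3 ptr.py wrist:8 side:8 | grep -E "area (3[5-9]|4[0-4]|1[5-8] )"
```

```text
time 6.95
joint_pos [ 5.0820e-01 -2.7620e-01 -3.3050e-01 -1.0000e-04 -1.5149e+00 -3.6990e-01]
tcp_pos [0.4818 0.0435 0.1471]
orientation [-1.5722e+00 -7.0000e-04  1.7091e+00]
wrist_force [1.2956 2.085  5.3783]
moment [ 0.4779 -0.0426 -1.6282]
finger_gap 0.0458
wrist 8 area 397 cen [0.4921 0.0461] px 298.0 304.0 ang 9.1
```

The counter-clockwise moment has risen to −1.6 N m by 8°, against about −0.1 N m for 12° clockwise, so that is the stop. Clockwise loosens (left-hand thread). I turn clockwise, rising with the thread, and check at −25°.

{"method": "send_rows", "body": {
  "steps": [
    [[0,0,0],4,0],
    [[0,0,0],8,0],
    [[0,-0.0003,0],14,0],
    [[0,-0.0006,0],20,0],
    [[0,-0.0009,0],26,0],
    [[0,-0.0012,0],33,0],
    [[0,-0.0012,0],33,0]
  ]
}}

```text
time: 7.75
tcp_pos: [0.4812, 0.0433, 0.1475]
orientation: [-1.57, 0.001, 1.134]
wrist_force: [-0.4, -0.7, 1.6]
finger_gap: 0.0463
```

```bash
python3 look.py 9 wrist side; python3 ptr.py wrist:9 side:9 | grep -E "area (3[5-9]|4[0-4]|1[5-8] )"
```

```text
time 7.75
joint_pos [ 5.0860e-01 -2.7600e-01 -3.2970e-01 -1.0000e-04 -1.5178e+00 -9.4520e-01]
tcp_pos [0.4812 0.0433 0.1475]
orientation [-1.5703e+00  5.0000e-04  1.1342e+00]
wrist_force [-0.4318 -0.7202  1.5777]
moment [-0.1506  0.0637 -0.0058]
finger_gap 0.0463
wrist 9 area 395 cen [0.4919 0.0407] px 298.0 304.0 ang -24.0
side 9 area 16 cen [0.4908 0.0401] px 348.0 167.0 ang -26.0
```

At −25° the cap follows freely (pointer −24°/−26°, moment about 0), so clockwise is confirmed. Continuing to about −106°.

{"method": "send_rows", "body": {
  "steps": [
    [[0,-0.0003,0],6,0],
    [[0,-0.0006,0],12,0],
    [[0,-0.0009,0],18,0],
    [[0,-0.0011,0],24,0],
    [[0,-0.0014,0],30,0],
    [[0,-0.0017,0],36,0],
    [[0,-0.002,0],42,0],
    [[0,-0.002,0],42,0]
  ]
}}

```text
time: 8.65
tcp_pos: [0.4812, 0.0434, 0.1494]
orientation: [-1.571, 0.001, 0.403]
wrist_force: [0.5, -0.1, 1.5]
finger_gap: 0.0462
```

{"method": "send_rows", "body": {
  "steps": [
    [[0,-0.0003,0],6,0],
    [[0,-0.0006,0],12,0],
    [[0,-0.0009,0],18,0],
    [[0,-0.0011,0],24,0],
    [[0,-0.0014,0],30,0],
    [[0,-0.0016,0],35,0],
    [[0,-0.0018,0],39,0],
    [[0,-0.0018,0],39,0]
  ]
}}

```text
time: 9.45
tcp_pos: [0.4811, 0.0435, 0.1512]
orientation: [-1.571, 0.001, -0.276]
wrist_force: [-2.0, 0.3, 0.7]
finger_gap: 0.0465
```

```bash
python3 look.py 10 wrist side; python3 ptr.py wrist:10 side:10
```

```text
time 9.45
joint_pos [ 5.0870e-01 -2.7650e-01 -3.2320e-01 -4.0000e-04 -1.5247e+00 -2.3551e+00]
tcp_pos [0.4811 0.0435 0.1512]
orientation [-1.5709e+00  8.0000e-04 -2.7560e-01]
wrist_force [-1.9508  0.2554  0.7411]
moment [0.1869 0.3215 0.001 ]
finger_gap 0.0465
wrist 10 area 81 cen [0.4524 0.0322] px 274.0 244.0 ang -46.9
wrist 10 area 78 cen [0.4624 0.0676] px 365.0 244.0 ang 3.2
wrist 10 area 421 cen [0.4845 0.0323] px 298.0 305.0 ang 74.3
wrist 10 area 283 cen [0.5011 0.0166] px 278.0 336.0 ang 17.0
wrist 10 area 25 cen [0.504 0.06 ] px 367.0 323.0 ang -36.6
wrist 10 area 113 cen [0.5157 0.0535] px 359.0 342.0 ang 81.8
side 10 area 92 cen [0.4528 0.0635] px 367.0 176.0 ang -87.9
side 10 area 55 cen [0.5075 0.0835] px 337.0 179.0 ang -82.0
```

View pics/wrist10.png

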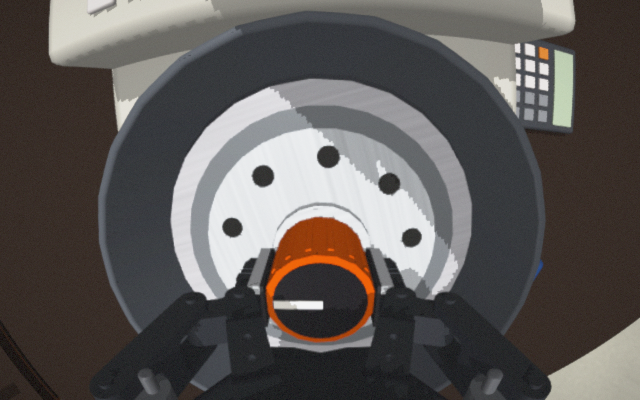

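The pointer moved with the tool to about −106° and the moment is about 0. Now a small test lift.

{"method": "send_rows", "body": {
  "steps": [
    [[0,-0.002,0],0,0],
    [[0,-0.004,0],0,0],
    [[0,-0.006,0],0,0],
    [[0,-0.006,0],0,0]
  ]
}}

```text
time: 9.95
tcp_pos: [0.4814, 0.0434, 0.1575]
orientation: [-1.571, 0.0, -0.279]
wrist_force: [1.1, -0.2, -2.5]
finger_gap: 0.046
```

The force is −2.5 N, which is just the cap's weight (0.25 kg): it's free. Lifting straight up.

{"method": "send_rows", "body": {
  "steps": [
    [[0,-0.01,0],0,0],
    [[0,-0.022,0],0,0],
    [[0,-0.036,0],0,0],
    [[0,-0.05,0],0,0],
    [[0,-0.063,0],0,0],
    [[0,-0.072,0],0,0],
    [[0,-0.077,0],0,0],
    [[0,-0.077,0],0,0]
  ]
}}

```text
time: 10.75
tcp_pos: [0.4816, 0.0435, 0.2351]
orientation: [-1.57, -0.001, -0.279]
wrist_force: [-0.1, -0.2, -3.0]
finger_gap: 0.0465
```

{"method": "send_rows", "body": {
  "steps": [
    [[0,0,0],0,0],
    [[0,0,0],0,0],
    [[0,0,0],0,0],
    [[0,0,0],0,0]
  ]
}}

```text
time: 11.15
tcp_pos: [0.4813, 0.0434, 0.2341]
orientation: [-1.571, 0.001, -0.279]
wrist_force: [0.7, 0.7, -2.5]
finger_gap: 0.046
```

```bash
python3 look.py 11 wrist side scene; python3 -c "
import cv2,numpy as np
a=cv2.imread('pics/wrist11.png');b=cv2.imread('pics/side11.png');c=cv2.imread('pics/scene11.png')
cv2.imwrite('pics/all11.png',np.vstack([np.hstack([cv2.resize(i,(400,250)) for i in (a,c)]),np.hstack([cv2.resize(b[60:310,150:550],(400,250)),cv2.resize(b[80:205,260:460],(400,250))])]))
import h
o=h.np.load('pics/side11.npz')
m=cv2.inRange(cv2.cvtColor(b,cv2.COLOR_BGR2HSV),(3,150,60),(16,255,255)); m[:,:310]=0;m[:,400:]=0;m[260:]=0
x,y,w,hh=cv2.boundingRect(cv2.findNonZero(m));print(x,y,w,hh)
P,d=h.ray('side',(x+w/2,y+hh/2),o['K'],o['E']);t=(.0434-P[1])/d[1];print('mid at y=.0434:',P+d*t)
"
```

```text
time 11.15
joint_pos [ 5.0860e-01 -2.7030e-01 -1.6770e-01 -1.0000e-04 -1.6740e+00 -2.3587e+00]
tcp_pos [0.4813 0.0434 0.2341]
orientation [-1.5712e+00  5.0000e-04 -2.7930e-01]
wrist_force [ 0.7109  0.6778 -2.4831]
moment [-0.0023  0.0136 -0.0259]
finger_gap 0.046
342 124 28 32
mid at y=.0434: [0.47974715 0.0434     0.26002821]
```

View pics/all11.png

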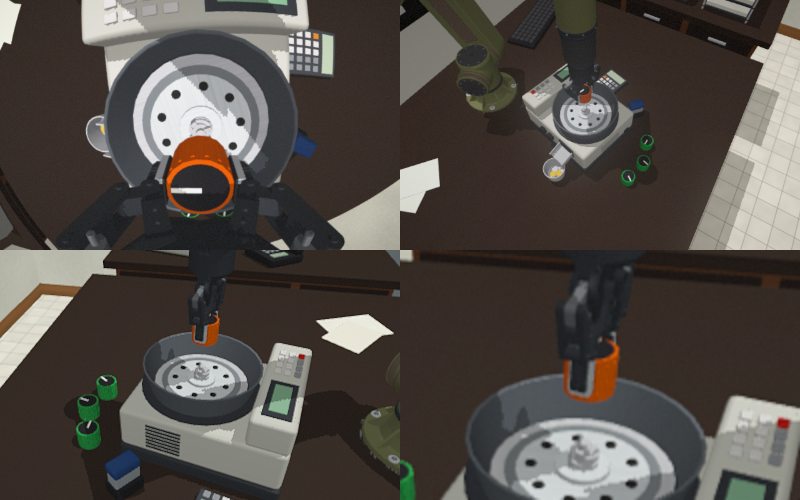

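The views show the cap level in the pads over the bare spindle, with its centre at z ≈ 0.26, about 10.5 cm above the seat at 0.155. The cup, stamp and calculator look undisturbed. Handing in.

```bash
python3 -c "
from cell import manip
o=manip.get_obs();print(o['time'],abs(o['qvel']).max() if hasattr(o['qvel'],'max') else o['qvel'])
print(manip.hand_in())"
```

```text
11.3 0.0019619443447315603
the job is handed in; nothing more can be done
None
```

The cap is off and the job is handed in at 11.3 s of the 43 s allowed. The arm holds the cap level and still over the spindle, its centre about 10.5 cm above the seat.

- **Thread:** it is left-handed, so clockwise seen from above loosens it. Clockwise turned freely. Counter-clockwise the moment rose to 1.6 N m by about 8°, which I took as the stop. I then turned it clockwise to about −106° and lifted straight up.
- **Last checks:** the gap is 46 mm and the load is −2.5 N, which matches the cap's weight. The joints were still and the spindle is bare. The cup, stamp, calculator and green knobs looked untouched in the pictures, though I did not measure them.

Three things disagreed with what I expected:
- **Fingertip position:** the first grasp closed on nothing above the cap. The pictures put the shut fingertips about 16 mm behind the reported TCP, where the description says 25 mm ahead. I re-gripped about 40 mm lower, going by the pictures.
- **Grip gap:** it read 46–47 mm on a 48 mm cap, though the pointer followed the tool throughout.
- **Counter-clockwise stop:** the pointer was still following the tool at 8°, so the stop felt soft. The clockwise turn afterwards settled the direction.

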